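# Catch the dominoes from the chute in the mug

## Task

Hold the navy mug by its handle, off the shelf, under the end of the domino chute and gently push the hanging lever back with it, so that the gate opens and all three dominoes slide into the mug; none may drop onto the shelf. Then stand the mug with the dominoes upright in the middle of the cork coaster and let go. Leave the standees and everything else where they are.

Things in the scene. Friction and masses are not known exactly. Their poses are not given: they have to be found in the camera images.
- mug: Wide open navy ceramic mug, 126 mm across the rim, 104 mm across the foot, 100 mm high, wall 5 mm, about 220 g. Origin: centre of its underside, z up. Handle: a solid flat upright tab on its -x side, 14 mm thick (along y), x = -60 to -110 mm, z = 30 to 80 mm. It starts on the shelf, left or right, handle roughly towards the robot.
- dispenser: Fixed oak domino dispenser. Origin on the shelf below the catching place; z up, x points from its open front (facing about the robot) into the bay, y left seen from the front. The mug comes in from the front under the chute, which descends at 35 degrees towards -y, x = -27 to 27 mm. Two back posts at x = 110, y = +/-145 mm, chute post (50 x 20 mm) at y = 182 mm.
- beam (a point): Middle of the underside, 225 mm above the shelf, of the slotted beam over the front of the bay: 42 mm deep in x, 312 mm long in y, held by side arms from the back posts, so the front is open below it. It carries three loose standees that reach 310 mm above the shelf. A hand holding the mug in the bay by its handle must lean back 22 to 50 degrees to clear it. Axes as the dispenser's.
- catch (a point): Where the centre of the mug's mouth should be while catching: 140 mm above the shelf, so the mug's underside is 40 mm up and its rim about 24 mm below the chute. 15 mm off does no harm. Brought here with the handle to the front, the mug has pushed the lever to 0.3 rad. Axes as the dispenser's.
- lip (a point): Middle of the end edge of the chute's floor, 172 mm above the shelf; the pieces leave here towards -y of the dispenser. The floor is 6 mm thick. Axes as the dispenser's.
- paddle (a point): Front middle of the hanging steel lever's paddle at rest (85 mm wide, 100 to 175 mm above the shelf); this point is fixed. Pushed to +x of the dispenser by the mug's rim it swings on a pin 257 mm above the shelf and lifts the gate: wide enough from 0.17 rad, stop at 0.42 rad. A spring returns it: 2 N at the rim to begin, about 5 N at 0.3 rad (35 mm of travel).
- domino0: Jumbo wooden domino 54 x 30 x 22 mm, about 30 g, first in the row lying end to end in the chute behind the gate. Origin: its centre; y is its length, z its thickness. The chute is waxed: with the gate open they slide out within about a second, but they can jam in the mug's mouth; jogging the mug 15 mm sideways or down then frees them.
- domino1: Jumbo wooden domino 54 x 30 x 22 mm, about 30 g, second in the row lying end to end in the chute behind the gate. Origin: its centre; y is its length, z its thickness. The chute is waxed: with the gate open they slide out within about a second, but they can jam in the mug's mouth; jogging the mug 15 mm sideways or down then frees them.
- domino2: Jumbo wooden domino 54 x 30 x 22 mm, about 30 g, third in the row lying end to end in the chute behind the gate. Origin: its centre; y is its length, z its thickness. The chute is waxed: with the gate open they slide out within about a second, but they can jam in the mug's mouth; jogging the mug 15 mm sideways or down then frees them.
- coaster: Fixed round cork coaster, 160 mm across, 8 mm thick, on the shelf, on the side where the mug does not start. Origin: centre of its underside.
- standee0: Bystander: loose painted wooden standee, 44 mm wide, 71 mm high, 6 mm thick, upright in the slot of the dispenser's beam. Origin: middle of its foot.
- standee1: Bystander: loose painted wooden standee, 44 mm wide, 71 mm high, 6 mm thick, upright in the slot of the dispenser's beam. Origin: middle of its foot.
- standee2: Bystander: loose painted wooden standee, 44 mm wide, 71 mm high, 6 mm thick, upright in the slot of the dispenser's beam. Origin: middle of its foot.
- die: Bystander: orange swirl acrylic die, 30 mm, on the shelf in the middle, near the robot. Origin: centre of its underside.
- coin: Bystander: nickel-plated bottle opener coin, 44 mm across, 5 mm thick, flat on the shelf. Origin: centre of its underside.
- deck: Bystander: card box lying flat, 65 x 92 x 30 mm. Origin: centre of its underside.
- timer: Bystander: sand timer with wooden ends, 60 mm across, 110 mm high. Origin: centre of its underside.
- pawn: Bystander: wooden pawn, 48 mm across, 88 mm high. Origin: centre of its underside.
Not all that is in view belongs to the job. Leave any red or turquoise look-alike of the domino2 alone.

How it is judged:
On the way, in this order (a step that is already met when the one before it is completed fails the run):
1. the mug is lifted off the shelf (height (world z) of mug above 0.025 m), for 0.1 s.
2. all three dominoes are in the mug while it is held up under the chute (x of domino0 in the frame of mug between -0.06 and 0.06 m and y of domino0 in the frame of mug between -0.06 and 0.06 m and z of domino0 in the frame of mug between 0 and 0.095 m and x of domino1 in the frame of mug between -0.06 and 0.06 m and y of domino1 in the frame of mug between -0.06 and 0.06 m and z of domino1 in the frame of mug between 0 and 0.095 m and x of domino2 in the frame of mug between -0.06 and 0.06 m and y of domino2 in the frame of mug between -0.06 and 0.06 m and z of domino2 in the frame of mug between 0 and 0.095 m and height (world z) of mug above 0.015 m and horizontal distance between mug and catch below 0.09 m), for 0.2 s.
At the end, for the whole second after the job is handed in: All three dominoes lie in the mug, and the mug stands upright (within 0.08 rad) and at rest on the cork coaster, its centre within 30 mm of the coaster's centre, released (x of domino0 in the frame of mug between -0.06 and 0.06 m and y of domino0 in the frame of mug between -0.06 and 0.06 m and z of domino0 in the frame of mug between 0 and 0.095 m and x of domino1 in the frame of mug between -0.06 and 0.06 m and y of domino1 in the frame of mug between -0.06 and 0.06 m and z of domino1 in the frame of mug between 0 and 0.095 m and x of domino2 in the frame of mug between -0.06 and 0.06 m and y of domino2 in the frame of mug between -0.06 and 0.06 m and z of domino2 in the frame of mug between 0 and 0.095 m and horizontal distance between mug and coaster below 0.03 m and z of mug in the frame of coaster between 0.004 and 0.014 m and angle between mug's own z axis and vertical below 0.08 rad and linear speed of mug below 0.02 m/s); the robot touches nothing.
It fails at once if a domino drops onto the shelf beside the mug ((height (world z) of domino0 below 0.035 m and horizontal distance between domino0 and mug above 0.063 m) or (height (world z) of domino1 below 0.035 m and horizontal distance between domino1 and mug above 0.063 m) or (height (world z) of domino2 below 0.035 m and horizontal distance between domino2 and mug above 0.063 m)).
It fails at once if the mug presses the dispenser or its lever with more than 20 N (contact force between mug and dispenser above 20 N).
It fails at once if a standee is knocked over or moved by more than 20 mm (distance of any of standee0, standee1, standee2 from where it was at the start of the episode above 0.02 m or angle between any of standee0, standee1, standee2's own z axis and vertical above 0.4 rad).
It fails at once if another bystander is moved by more than 30 mm (distance of any of die, coin, deck, timer, pawn from where it was at the start of the episode above 0.03 m).
It also fails if it takes over 67 s, if anything falls off the work surface, if the arm or the gripper's body presses on something with over 40 N, if the wrist force passes 120 N, or if a joint passes its speed limit or range.

## Robot

A 6-joint arm with a two-finger parallel gripper is mounted at the origin on the work surface. World frame = base frame: x ahead of the robot, y to its left, z up, the work surface at z = 0. Lengths are in m, angles in rad, forces in N, time in s.
With the tool pointing down it reaches from about 0.25 to 0.725 m from the base axis. Payload 4 kg.
Tool frame: the origin (TCP) lies at the very end of the fingers, on their centre line; the grasp point (between the pads) lies 19 mm behind it; z points along the fingers, y is the line along which they close (so a half turn about z gives the same grasp; the last joint's range is limited). The gripper opens to 85 mm and grips with 20 to 120 N. Pads are 22 mm wide; open, the fingers measure 114 mm over their backs; the gripper's body (76 mm by 85 mm) begins 54 mm behind the grasp point. The pads swing forward as they close: fully open they stand 13 mm farther back than shut.
Start: joints at [-1.324, 0.241, 0.005, 1.335, 0, 1.571], TCP at [0.122, -0.485, 0.231] pointing down, gripper open.
Joint ranges: [-2.72, 2.72], [-1.05, 1.87], [-1.09, 1.28], [-1.99, 2.15], [-1.42, 1.44], [-3.14, 3.14]. Speed limits (rad/s): [2.79, 2.79, 3.14, 3.14, 3.14, 3.14].

## Interface

Orientations are given as a unit quaternion [x, y, z, w].
In Python, from workcell import * gives the robot as it stands. The module is installed in compiled form; this text tells all that it offers.
- The arm moves only by the tool send_rows, never from a script. Its argument "steps" is text: rows parted by semicolons, each of 7 numbers parted by spaces: the opening, from -1 (shut) to 1 (fully open), then the shift along the world's x, y, z in m, then the turn, a rotation vector about the world's x, y, z in rad. A call has exactly 5 rows; each row shifts and turns the commanded pose from where the row before left it; what a row does not reach is not made up. A row lasts 1/12 s, in which the tool goes at most 41.7 mm and 7.16 degrees, less where a joint would pass 70% of its speed; a pose out of reach is approached as far as the arm can. A call is refused whole if a number of a shift passes 0.0417 or a number of a turn 0.125, either way. A call with a gripper value outside its range is refused whole. The fingers move at their own pace and stop on an object; the grip force is fixed at half the most. Time passes only in rows, so rows that do not move let the fingers close, or fill a call up. It gives the time, the measured TCP pose, the force, the opening and the grip force at its end, in the units of the state.
- get_obs(): the state, without advancing time (a new reading comes with each control period).
- camera(name): name is "scene" or "top"; returns a dict with "frame" (480x640x3 uint8, red, green, blue), "range_z" (480x640 float32, m along the optical axis (not along the pixel's ray), 0 where there is no reading), "camera_matrix" (3x3 intrinsics, pixels), "k1" (the pictures are not rectified: a ray, as slopes to the right and down, at radius r is drawn at 1 + k1 r^2 times it, then the intrinsics apply), "extrinsics" (4x4, takes a point from world to camera coordinates). Camera axes: x right, y down, z forward; pixel columns grow to the right and rows downward; lengths in m; the calibration is good to about 2 mm. A picture is of the moment at which its call begins.
- job_done(): hands the job in; it is judged then, once.
The state is a dict: "clock": time; "joint_pos": joint angles; "joint_vel": joint speeds; "tau": joint torques, N m; "eef_pos": TCP position; "tool_rot": TCP orientation; "ft_force": force on the tool from outside, world axes, zero at the start; "ft_torque": the same for the moment, N m; "grip_width": finger opening in m; "grasp_force": force on a finger pad.
Only numpy, scipy, OpenCV 4.12 (cv2) and the standard library are available. Lean on these libraries where they do the work, as an engineer would, in place of code of your own. Each camera call takes 0.05 s, during which the arm holds its last target. There are 200 camera calls.

## Working session

There is one attempt and no reset: what is moved stays moved. The work goes in short steps, Python scripts to look and compute and a tool call to move; the robot and the scene stay as the last step left them, time stands still between calls to the robot, and variables do not carry over. Pictures are saved under pics/ and viewed, at most 10 in all, crops included, and the job is handed in when it is done.

Besides the shell and the picture viewer there is one more tool, called after "Emit:" as name(argument=value, ...) on one line, values as JSON. send_rows: Moves the arm, as the interface text tells. Its arguments: {"type":"object","properties":{"steps":{"type":"string"}},"required":["steps"]}

```bash
mkdir -p pics
cat > h.py <<'E'
from workcell import *
import numpy as np, cv2
def grab(n):
    c=camera(n); np.savez(f'{n}.npz',**c); return c
def load(n): return dict(np.load(f'{n}.npz'))
def cloud(c):
    K=c['camera_matrix'];z=c['range_z'];h,w=z.shape
    u,v=np.meshgrid(np.arange(w),np.arange(h))
    d=np.array([float(c['k1']),0,0,0,0])
    p=cv2.undistortPoints(np.stack([u,v],-1).reshape(-1,1,2).astype(np.float64),K,d).reshape(h,w,2)
    P=np.dstack([p*z[...,None],z]); T=np.linalg.inv(c['extrinsics'])
    W=P@T[:3,:3].T+T[:3,3]; W[z<=0]=np.nan; return W
E
python3 - <<'E'
from h import *
for n in('scene','top'):
    c=grab(n); cv2.imwrite(f'pics/{n}0.png',c['frame'][...,::-1])
    T=np.linalg.inv(c['extrinsics']);print(n,T.round(3).tolist(),c['camera_matrix'].tolist(),c['k1'])
o=get_obs();print({k:np.round(v,3).tolist() for k,v in o.items()})
E
```

```text
scene [[0.46, 0.572, -0.679, 1.486], [0.888, -0.302, 0.347, -0.456], [-0.006, -0.763, -0.646, 0.995], [0.0, 0.0, 0.0, 1.0]] [[553.9939967678761, 0.0, 323.3825132531156], [0.0, 553.9939967678761, 227.8973025945863], [0.0, 0.0, 1.0]] -0.1451282015428164
top [[-0.014, -0.983, 0.184, 0.423], [-1.0, 0.015, 0.004, -0.013], [-0.007, -0.184, -0.983, 1.211], [0.0, 0.0, 0.0, 1.0]] [[461.5647979429147, 0.0, 318.7291644325928], [0.0, 461.5647979429147, 238.09382741650174], [0.0, 0.0, 1.0]] -0.0028474821194384857
{'clock': 0.1, 'joint_pos': [-1.324, 0.241, 0.004, 1.335, 0.0, 1.571], 'joint_vel': [-0.001, -0.002, 0.0, -0.002, -0.002, 0.001], 'tau': [-0.0, -37.314, 25.301, 0.011, -0.0, -0.0], 'eef_pos': [0.122, -0.484, 0.231], 'tool_rot': [0.992, 0.123, -0.0, -0.001], 'ft_force': [0.082, 0.085, -0.525], 'ft_torque': [-0.023, -0.031, -0.004], 'grasp_force': 0.0, 'grip_width': 0.085}
```

View pics/scene0.png

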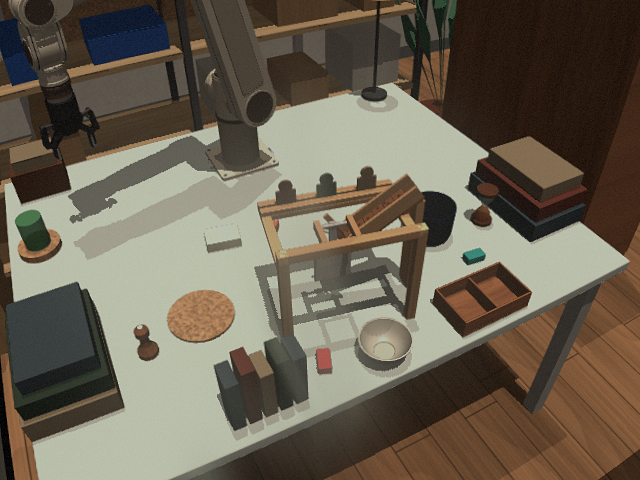

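View pics/top0.png

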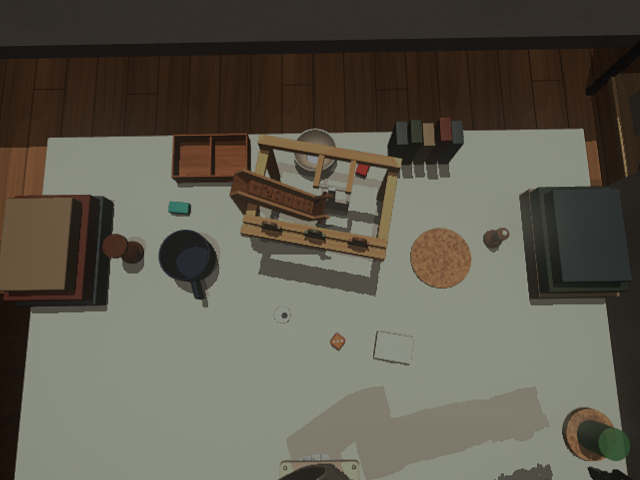

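The top view shows the navy mug at (188,258) with its handle at (198,290), and the beam with its standees at about (313,238). The chute drops from (240,190) to (325,207), the lever is at (340,197) and the coaster at (440,258). The bystanders are the coin (283,315), die (338,341), deck (394,347), timer (120,248) and pawn (495,238).

Run:
```python
from h import *
from scipy.optimize import least_squares
c=load('top');W=cloud(c);s=load('scene');S=cloud(s)
hsv=cv2.cvtColor(c['frame'],cv2.COLOR_RGB2HSV)
def box(u0,u1,v0,v1):
    m=np.zeros((480,640),bool);m[v0:v1,u0:u1]=1;return m
def circ(P):
    r=least_squares(lambda q:np.hypot(P[:,0]-q[0],P[:,1]-q[1])-q[2],[*np.nanmean(P,0)[:2],.06],loss='soft_l1',f_scale=.002);return r.x.round(4)
m=box(150,225,220,305)
P=W[m];P=P[np.isfinite(P[:,0])]
rim=P[(P[:,2]>.093)&(P[:,2]<.11)];q=circ(rim);print('mug rim',q,np.median(rim[:,2]))
out=P[(np.hypot(P[:,0]-q[0],P[:,1]-q[1])>.07)&(P[:,2]>.06)]
print('handle top z',np.median(out[:,2]),len(out)); r=cv2.minAreaRect(out[:,:2].astype(np.float32));print(r,cv2.boxPoints(r).round(3).tolist(), np.median(out,0))
# scene check rim
rs=S.reshape(-1,3);rs=rs[np.isfinite(rs[:,0])];d=np.hypot(rs[:,0]-q[0],rs[:,1]-q[1]);k=rs[(d<.09)&(rs[:,2]>.05)];
print('scene mug top z',np.percentile(k[:,2],[50,90,97]), 'circ',circ(k[k[:,2]>.093]),len(k))
# coaster
m=box(405,475,222,292)&(hsv[...,0]<20)&(hsv[...,1]>70)
cn=max(cv2.findContours(m.astype(np.uint8),0,1)[0],key=cv2.contourArea);(u,v),rad=cv2.minEnclosingCircle(cn);print('coaster px',u,v,rad)
P=W[m];P=P[np.isfinite(P[:,0])];print('coaster z',np.median(P[:,2]),'cent',P.mean(0),'ext',P.min(0),P.max(0))
pts=cn[:,0];print(circ(W[pts[:,1],pts[:,0]]))
d=np.hypot(rs[:,0]-P[:,0].mean(),rs[:,1]-P[:,1].mean());print('scene coaster z',np.median(rs[d<.06,2]), 'shelf z top',np.nanmedian(W[380:440,150:250,2]))
# dispenser heights
P=W[box(225,410,130,270)];P=P[np.isfinite(P[:,0])]
h,e=np.histogram(P[:,2],np.arange(0.02,.36,.01));print([(round(a,2),int(b)) for a,b in zip(e,h)])
np.save('disp.npy',P)
for n,b in dict(coin=(270,296,303,328),die=(328,347,332,352),deck=(372,417,328,367),timer=(100,147,232,268)).items():
    P=W[box(*b)];P=P[P[:,2]>(.003 if n=='coin' else .012)];print(n,P.min(0).round(3),P.max(0).round(3))
```

```text
mug rim [0.5942 0.3224 0.0601] 0.09836286343133849
handle top z 0.07786374699086285 114
((0.5079116821289062, 0.2971467077732086), (0.03926684334874153, 0.013538911007344723), 15.785848617553711) [[0.4869999885559082, 0.2980000078678131], [0.4909999966621399, 0.2849999964237213], [0.5289999842643738, 0.29600000381469727], [0.5249999761581421, 0.3089999854564667]] [0.50781192 0.29584483 0.07786375]
scene mug top z [0.08070244 0.09921269 0.10210791] circ [0.5976 0.3219 0.06  ] 970
coaster px 440.5 257.5 30.927433013916016
coaster z 0.007326077210777493 cent [ 0.59091762 -0.32624385  0.00732029] ext [ 0.51329131 -0.40682119 -0.00403962] [ 0.67259742 -0.24782439  0.01773341]Traceback (most recent call last):
  File "<stdin>", line 21, in <module>
  File "<stdin>", line 8, in circ
    return func(*args, **kwargs)
    raise ValueError("Residuals are not finite in the initial point.")
ValueError: Residuals are not finite in the initial point.
```

Run:
```python
from h import *
c=load('top');W=cloud(c);S=cloud(load('scene'))
def box(u0,u1,v0,v1):
    m=np.zeros((480,640),bool);m[v0:v1,u0:u1]=1;return m
B=box(225,410,130,270)
P=W[B];P=P[np.isfinite(P[:,0])]
h,e=np.histogram(P[:,2],np.arange(0.02,.36,.01));print([(round(a,2),int(b)) for a,b in zip(e,h)])
Q=S.reshape(-1,3);Q=Q[np.isfinite(Q[:,0])];Q=Q[(Q[:,0]>.5)&(Q[:,0]<.95)&(abs(Q[:,1])<.25)]
h,e=np.histogram(Q[:,2],np.arange(0.02,.36,.01));print('scene',[(round(a,2),int(b)) for a,b in zip(e,h)])
for n,b in dict(coin=(270,296,303,328),die=(328,347,332,352),deck=(372,417,328,367),timer=(100,147,232,268)).items():
    P=W[box(*b)];P=P[P[:,2]>(.003 if n=='coin' else .012)];print(n,P.min(0).round(3),P.max(0).round(3))
# height map picture
z=W[120:290,220:420,2].copy();z=np.nan_to_num(z)
im=cv2.applyColorMap((np.clip(z/.33,0,1)*255).astype(np.uint8),cv2.COLORMAP_JET)
a=cv2.resize(im,None,fx=2,fy=2,interpolation=0);b=cv2.resize(c['frame'][120:290,220:420,::-1],None,fx=2,fy=2,interpolation=cv2.INTER_CUBIC)
s=load('scene')['frame'][150:350,240:460,::-1]
cv2.imwrite('pics/d.png',np.hstack([np.vstack([a,b])[:600],cv2.resize(s,(396,680))[:600]])[:, :796])
```

```text
[(np.float64(0.02), 374), (np.float64(0.03), 222), (np.float64(0.04), 397), (np.float64(0.05), 123), (np.float64(0.06), 59), (np.float64(0.07), 57), (np.float64(0.08), 59), (np.float64(0.09), 72), (np.float64(0.1), 74), (np.float64(0.11), 88), (np.float64(0.12), 92), (np.float64(0.13), 97), (np.float64(0.14), 198), (np.float64(0.15), 110), (np.float64(0.16), 65), (np.float64(0.17), 108), (np.float64(0.18), 112), (np.float64(0.19), 233), (np.float64(0.2), 284), (np.float64(0.21), 349), (np.float64(0.22), 306), (np.float64(0.23), 1514), (np.float64(0.24), 1595), (np.float64(0.25), 1593), (np.float64(0.26), 782), (np.float64(0.27), 2198), (np.float64(0.28), 253), (np.float64(0.29), 145), (np.float64(0.3), 190), (np.float64(0.31), 16), (np.float64(0.32), 0), (np.float64(0.33), 0), (np.float64(0.34), 0)]
scene [(np.float64(0.02), 969), (np.float64(0.03), 654), (np.float64(0.04), 798), (np.float64(0.05), 442), (np.float64(0.06), 176), (np.float64(0.07), 170), (np.float64(0.08), 164), (np.float64(0.09), 180), (np.float64(0.1), 272), (np.float64(0.11), 293), (np.float64(0.12), 307), (np.float64(0.13), 307), (np.float64(0.14), 444), (np.float64(0.15), 523), (np.float64(0.16), 352), (np.float64(0.17), 110), (np.float64(0.18), 97), (np.float64(0.19), 159), (np.float64(0.2), 148), (np.float64(0.21), 314), (np.float64(0.22), 539), (np.float64(0.23), 1042), (np.float64(0.24), 1323), (np.float64(0.25), 1883), (np.float64(0.26), 1195), (np.float64(0.27), 2257), (np.float64(0.28), 433), (np.float64(0.29), 285), (np.float64(0.3), 210), (np.float64(0.31), 41), (np.float64(0.32), 0), (np.float64(0.33), 0), (np.float64(0.34), 0)]
coin [0.417 0.059 0.003] [0.479 0.121 0.011]
die [ 0.362 -0.067  0.018] [ 0.398 -0.032  0.035]
deck [ 0.326 -0.24   0.012] [ 0.402 -0.139  0.036]
timer [0.574 0.46  0.012] [0.671 0.554 0.115]
```

View pics/d.png

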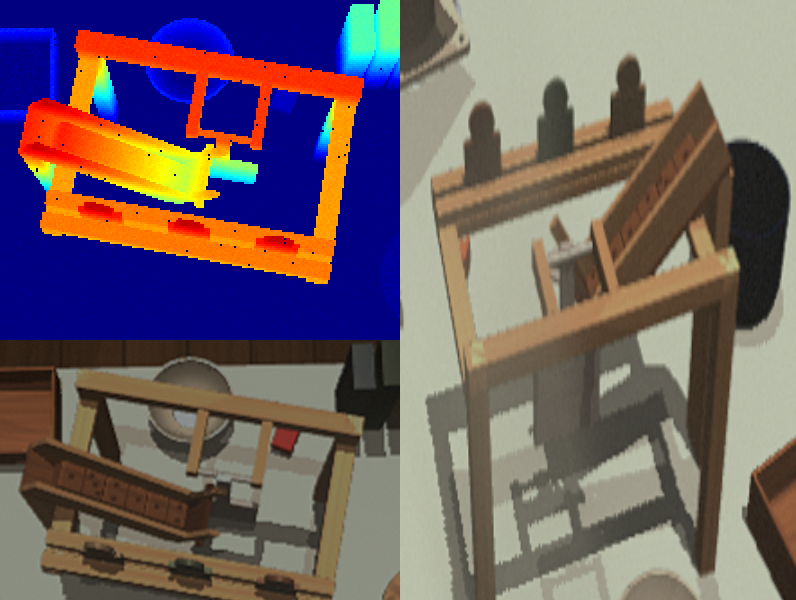

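The height map shows the back rail (z about 0.27), front beam (about 0.25), and the chute with its lip at (318,215) in the full image. The lever paddle hangs just in front of the small bracket.

Run:
```python
from h import *
W=cloud(load('top'));hsv=cv2.cvtColor(load('top')['frame'],cv2.COLOR_RGB2HSV)
def sub(u0,u1,v0,v1,z0,z1):
    m=np.zeros((480,640),bool);m[v0:v1,u0:u1]=1;m&=(W[...,2]>z0)&(W[...,2]<z1);m=cv2.morphologyEx(m.astype(np.uint8),cv2.MORPH_OPEN,np.ones((3,3)));n,l,st,_=cv2.connectedComponentsWithStats(m);return W[l==1+np.argmax(st[1:,4])]
def rect(n,P):
    r=cv2.minAreaRect(P[:,:2].astype(np.float32));d=np.linalg.svd(P[:,:2]-P[:,:2].mean(0),full_matrices=False)[2][0]
    print(n,np.round(r[0],4),np.round(r[1],4),'z',np.median(P[:,2]).round(4),'yaw',np.degrees(np.arctan2(-d[0],d[1]) if d[1]>0 else np.arctan2(d[0],-d[1])).round(2),len(P));return r
A=sub(255,405,134,160,.262,.29);rect('back rail',A)
# beam: rows below
Bm=sub(238,390,210,262,.235,.275);r=rect('beam',Bm)
Z=W[210:262,238:390,2];h,e=np.histogram(Z,np.arange(.22,.32,.005));print([(round(float(a),3),int(b)) for a,b in zip(e,h)])
# dispenser yaw from both centres
d=np.load('disp.npy') if 0 else None
import sys
ya=None
for n,P in(('back',A),('beam',Bm)):
    # fit centerline by per-y midpoints
    ys=np.linspace(P[:,1].min()+.02,P[:,1].max()-.02,25);mid=[]
    for y in ys:
        k=P[abs(P[:,1]-y)<.006,0]; mid.append((k.min()+k.max())/2)
    f=np.polyfit(ys,mid,1);print(n,'slope yaw deg',np.degrees(np.arctan(-f[0])),'y range',P[:,1].min(),P[:,1].max())
```

```text
back rail [ 0.7852 -0.0221] [0.2911 0.0322] z 0.2737 yaw -10.19 1318
beam [ 6.18e-01 -1.00e-04] [0.3183 0.1107] z 0.2495 yaw -7.57 2971
[(0.22, 33), (0.225, 74), (0.23, 107), (0.235, 560), (0.24, 201), (0.245, 1024), (0.25, 1129), (0.255, 25), (0.26, 40), (0.265, 21), (0.27, 39), (0.275, 35), (0.28, 75), (0.285, 28), (0.29, 22), (0.295, 30), (0.3, 46), (0.305, 82), (0.31, 14)]
back slope yaw deg -10.041986438351673 y range -0.1673636337467046 0.12025563046854895
beam slope yaw deg -10.393358146805234 y range -0.16166229922498118 0.15929864913247815
```

Run:
```python
from h import *
t=np.radians(-10.1);R=np.array([[np.cos(t),-np.sin(t)],[np.sin(t),np.cos(t)]]);o=np.array([.677,-.003])
for nm in('top','scene'):
    W=cloud(load(nm)).reshape(-1,3);W=W[np.isfinite(W[:,0])]
    D=np.c_[(W[:,:2]-o)@R,W[:,2]];D=D[(abs(D[:,0])<.2)&(abs(D[:,1])<.27)&(D[:,2]>.02)]
    def ext(n,m):
        P=D[m]; print(nm,n,len(P),'x',np.percentile(P[:,0],[1,50,99]).round(3),'y',np.percentile(P[:,1],[1,50,99]).round(3),'z',np.percentile(P[:,2],[2,50,98]).round(3))
    x,y,z=D.T
    ext('backrail',(x>.08)&(z>.255)&(z<.3)&(abs(y)<.17))
    ext('beam',(x<-.035)&(z>.243)&(z<.262)&(abs(y)<.125))
    ext('beamL',(x<-.03)&(z>.243)&(z<.262)&(abs(y)<.19))
    ext('standees',(x<0)&(z>.285)&(abs(y)<.12))
    for a in(-.145,.145): ext('arm%+.3f'%a,(x>0.02)&(x<.08)&(z>.21)&(z<.28)&(abs(y-a)<.03))
    ext('paddle',(abs(y)<.04)&(x>-.01)&(x<.08)&(z>.1)&(z<.172))
    ext('postL',(x>.08)&(y>.1)&(z<.2)&(z>.05)&(y<.17))
    ext('postR',(x>.08)&(y<-.1)&(z<.2)&(z>.05))
    ext('chute',(abs(x)<.022)&(y>.0)&(y<.25)&(z>.16))
    for yy in np.arange(-.05,.2,.02):
        k=(abs(x)<.015)&(abs(y-yy)<.01)&(z>.1);print(round(yy,2),k.sum(),np.median(z[k]).round(3) if k.any() else '',end=' | ')
    print()
```

```text
top backrail 1898 x [0.083 0.11  0.126] y [-0.162 -0.01   0.142] z [0.257 0.273 0.277]
top beam 1749 x [-0.093 -0.077 -0.049] y [-0.122  0.001  0.123] z [0.245 0.25  0.255]
top beamL 2234 x [-0.094 -0.076 -0.048] y [-0.159 -0.009  0.147] z [0.245 0.25  0.255]
top standees 222 x [-0.076 -0.072 -0.066] y [-0.114 -0.009  0.099] z [0.286 0.304 0.311]
top arm-0.145 277 x [0.021 0.05  0.08 ] y [-0.164 -0.153 -0.142] z [0.233 0.238 0.242]
top arm+0.145 298 x [0.021 0.029 0.079] y [0.116 0.137 0.174] z [0.232 0.25  0.279]
top paddle 78 x [0.029 0.031 0.033] y [-0.04  -0.027 -0.008] z [0.104 0.139 0.171]
top postL 203 x [0.105 0.107 0.125] y [0.123 0.127 0.144] z [0.053 0.12  0.195]
top postR 99 x [0.099 0.101 0.12 ] y [-0.157 -0.145 -0.144] z [0.053 0.116 0.194]
top chute 1942 x [-0.022 -0.004  0.021] y [0.003 0.101 0.181] z [0.181 0.245 0.299]
-0.05 0  | -0.03 0  | -0.01 93 0.213 | 0.01 108 0.193 | 0.03 109 0.203 | 0.05 114 0.217 | 0.07 117 0.231 | 0.09 119 0.245 | 0.11 128 0.259 | 0.13 126 0.274 | 0.15 87 0.27 | 0.17 136 0.274 | 0.19 9 0.275 | 
scene backrail 2369 x [0.084 0.122 0.13 ] y [
[... 335 characters left out ...]
0.021 0.044 0.076] y [-0.165 -0.156 -0.143] z [0.231 0.24  0.243]
scene arm+0.145 530 x [0.021 0.035 0.068] y [0.116 0.14  0.175] z [0.216 0.248 0.279]
scene paddle 502 x [0.035 0.04  0.044] y [-0.039 -0.014  0.013] z [0.104 0.138 0.17 ]
scene postL 611 x [0.108 0.128 0.132] y [0.122 0.129 0.144] z [0.054 0.128 0.197]
scene postR 569 x [0.103 0.122 0.126] y [-0.167 -0.157 -0.145] z [0.053 0.131 0.197]
scene chute 1190 x [-0.021 -0.012  0.018] y [0.006 0.098 0.172] z [0.192 0.252 0.302]
-0.05 0  | -0.03 5 0.237 | -0.01 10 0.207 | 0.01 62 0.194 | 0.03 11 0.199 | 0.05 105 0.221 | 0.07 108 0.235 | 0.09 116 0.248 | 0.11 141 0.264 | 0.13 138 0.277 | 0.15 123 0.286 | 0.17 145 0.224 | 0.19 1 0.275 |
```

Emit:
send_rows(steps="1 0.03 0.03 0.02 0 0 0;1 0.03 0.03 0.02 0 0 0;1 0.03 0.03 0.02 0 0 0;1 0.03 0.03 0.02 0 0 0;1 0.03 0.03 0.02 0 0 0")

```text
clock: 0.52
eef_pos: [0.256, -0.35, 0.3206]
tool_rot: [0.992, 0.123, -0.0, -0.0]
ft_force: [0.9, -0.7, -0.6]
grip_width: 0.085
grasp_force: 0.0
```

```bash
python3 -c "
from h import *
o=get_obs();print({k:np.round(o[k],3).tolist() for k in('clock','joint_pos','eef_pos','tool_rot')})"
```

```text
{'clock': 0.517, 'joint_pos': [-0.939, 0.086, 0.049, 1.534, 0.0, 1.956], 'eef_pos': [0.256, -0.35, 0.321], 'tool_rot': [0.992, 0.123, -0.0, -0.0]}
```

Emit:
send_rows(steps="1 0.005 0.024 -0.003 0 0 0.1245;1 0.005 0.024 -0.003 0 0 0.1245;1 0.005 0.024 -0.003 0 0 0.1245;1 0.005 0.024 -0.003 0 0 0.1245;1 0.005 0.024 -0.003 0 0 0.1245")

```text
clock: 0.93
eef_pos: [0.2803, -0.2302, 0.3047]
tool_rot: [0.906, 0.424, -0.0, -0.0]
ft_force: [0.5, -0.2, 0.4]
grip_width: 0.0852
grasp_force: 0.0
```

Emit:
send_rows(steps="1 0.005 0.024 -0.003 0 0 0.1245;1 0.005 0.024 -0.003 0 0 0.1245;1 0.005 0.024 -0.003 0 0 0.1245;1 0.005 0.024 -0.003 0 0 0.1245;1 0.005 0.024 -0.003 0 0 0.1245")

```text
clock: 1.35
eef_pos: [0.3051, -0.1104, 0.2897]
tool_rot: [0.732, 0.681, -0.0, -0.0]
ft_force: [0.6, -0.5, 0.5]
grip_width: 0.0854
grasp_force: 0.0
```

Emit:
send_rows(steps="1 0.005 0.024 -0.003 0 0 0.1245;1 0.005 0.024 -0.003 0 0 0.1245;1 0.005 0.024 -0.003 0 0 0.1245;1 0.005 0.024 -0.003 0 0 0.1245;1 0.005 0.024 -0.003 0 0 0.1245")

```text
clock: 1.77
eef_pos: [0.3301, 0.0096, 0.2748]
tool_rot: [0.489, 0.872, -0.0, -0.0]
ft_force: [0.4, -1.0, -0.2]
grip_width: 0.085
grasp_force: 0.0
```

Emit:
send_rows(steps="1 0.005 0.024 -0.003 0 0 0.1245;1 0.005 0.024 -0.003 0 0 0.1245;1 0.005 0.024 -0.003 0 0 0.1245;1 0.005 0.024 -0.003 0 0 0.1245;1 0.005 0.024 -0.003 0 0 0.1245")

```text
clock: 2.18
eef_pos: [0.3551, 0.1296, 0.2597]
tool_rot: [0.198, 0.98, -0.0, -0.0]
ft_force: [0.4, -1.2, 0.0]
grip_width: 0.0854
grasp_force: 0.0
```

Emit:
send_rows(steps="1 0.005 0.024 -0.003 0 0 0.1245;1 0.005 0.024 -0.003 0 0 0.1245;1 0.005 0.024 -0.003 0 0 0.1245;1 0.005 0.024 -0.003 0 0 0.1245;1 0.005 0.024 -0.003 0 0 0.1245")

```text
clock: 2.6
eef_pos: [0.3801, 0.2495, 0.2445]
tool_rot: [-0.112, 0.994, -0.0, -0.0]
ft_force: [-0.3, 0.4, 0.3]
grip_width: 0.0854
grasp_force: 0.0
```

Emit:
send_rows(steps="1 0.006 0.002 -0.002 0 0 0.06;1 0.006 0.002 -0.002 0.021 -0.0747 0;1 0.006 0.002 -0.002 0.021 -0.0747 0;1 0.006 0.002 -0.002 0.021 -0.0747 0;1 0.006 0.002 -0.002 0.021 -0.0747 0")

```text
clock: 3.02
eef_pos: [0.4106, 0.2585, 0.2348]
tool_rot: [-0.137, 0.978, 0.021, 0.155]
ft_force: [-0.4, 0.2, -0.6]
grip_width: 0.0853
grasp_force: 0.0
```

Emit:
send_rows(steps="1 0.006 0.002 -0.002 0.021 -0.0747 0;1 0.006 0.002 -0.002 0.021 -0.0747 0;1 0.006 0.002 -0.002 0.021 -0.0747 0;1 0.006 0.002 -0.002 0.021 -0.0747 0;1 0.006 0.002 -0.002 0.021 -0.0747 0")

```text
clock: 3.43
eef_pos: [0.4402, 0.2682, 0.2253]
tool_rot: [-0.13, 0.93, 0.046, 0.341]
ft_force: [-0.4, -0.2, -0.6]
grip_width: 0.0852
grasp_force: 0.0
```

```bash
cat > go.py <<'E'
from h import *
from scipy.spatial.transform import Rotation as R
def tool(psi,a):  # tool x back-ish, y = left, z lean
    c,s=np.cos(psi),np.sin(psi); z=np.array([np.sin(a)*c,np.sin(a)*s,-np.cos(a)]); y=np.array([-s,c,0]); return R.from_matrix(np.c_[np.cross(y,z),y,z])
def delta(p,psi,a):
    o=get_obs(); print('t',round(float(o['clock']),2),'pos',o['eef_pos'].round(4),'joints',np.round(o['joint_pos'],2),'F',np.round(o['ft_force'],1),'w',o['grip_width'])
    q=R.from_quat(o['tool_rot']);z=q.as_matrix()[:,2];print('toolz',z.round(3),'lean',np.degrees(np.arccos(-z[2])).round(1),'d',(np.array(p)-o['eef_pos']).round(4),'rot',(tool(psi,a)*q.inv()).as_rotvec().round(4))
E
python3 -c "
from go import *
delta([.459,.283,.118],.276,.698)
c=grab('top');cv2.imwrite('pics/t1.png',c['frame'][200:360,100:340,::-1].repeat(2,0).repeat(2,1))"
```

```text
t 3.43 pos [0.4402 0.2682 0.2253] joints [ 0.71 -0.15 -0.68  0.39 -0.27  0.34] F [-0.4 -0.2 -0.6] w 0.08515476684241888
toolz [ 0.622  0.175 -0.764] lean 40.2 d [ 0.0188  0.0148 -0.1073] rot [ 0.0009  0.0045 -0.0008]
```

View pics/t1.png

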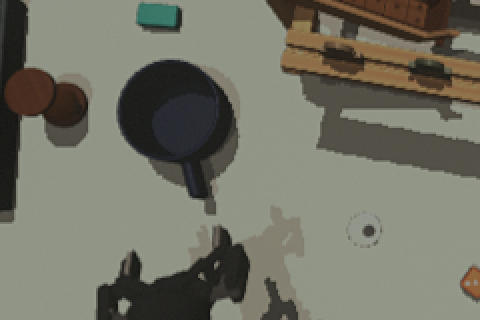

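The gripper is open with its fingers either side of the handle, at about (130,260) and (230,240) in the crop. The handle end is at (200,190).

Emit:
send_rows(steps="1 0.0038 0.003 -0.0215 0 0.001 0;1 0.0038 0.003 -0.0215 0 0.001 0;1 0.0038 0.003 -0.0215 0 0.001 0;1 0.0038 0.003 -0.0215 0 0.001 0;1 0.0038 0.003 -0.0215 0 0 0")

```text
clock: 3.9
eef_pos: [0.4596, 0.2836, 0.1167]
tool_rot: [-0.13, 0.932, 0.046, 0.336]
ft_force: [0.6, 0.1, -0.8]
grip_width: 0.0856
grasp_force: 0.0
```

Emit:
send_rows(steps="1 0.012 0.0035 -0.015 0 0 0;1 0.012 0.0035 -0.015 0 0 0;1 0.012 0.0035 -0.015 0 0 0;1 0.012 0.0035 -0.015 0 0 0;1 0.01 0.0025 -0.012 0 0 0")

```text
clock: 4.32
eef_pos: [0.518, 0.3001, 0.0439]
tool_rot: [-0.13, 0.932, 0.046, 0.336]
ft_force: [-0.2, 0.8, 0.1]
grip_width: 0.0855
grasp_force: 0.0
```

```bash
python3 -c "
from go import *
delta([.521,.3008,.041],.276,.698)"
```

```text
t 4.32 pos [0.518  0.3001 0.0439] joints [ 0.64  0.35 -0.76 -0.19 -0.23  0.28] F [-0.2  0.8  0.1] w 0.08553163457816279
toolz [ 0.614  0.173 -0.77 ] lean 39.6 d [ 0.003   0.0007 -0.0029] rot [ 0.0033 -0.0057 -0.0009]
```

Close the gripper, then lift a little.

Emit:
send_rows(steps="1 0.003 0.0005 -0.0025 0 0 0;-1 0 0 0 0 0 0;-1 0 0 0 0 0 0;-1 0 0 0 0 0 0;-1 0 0 0 0 0 0")

```text
clock: 4.73
eef_pos: [0.5203, 0.3006, 0.0441]
tool_rot: [-0.13, 0.931, 0.047, 0.338]
ft_force: [-0.2, 0.4, 1.0]
grip_width: 0.0392
grasp_force: 0.0
```

Emit:
send_rows(steps="-1 0 0 0 0 0 0;-1 0 0 0 0 0 0;-1 0 0 0 0 0 0;-1 0 0 0 0 0 0;-1 0 0 0 0 0 0")

```text
clock: 5.15
eef_pos: [0.5206, 0.3008, 0.0441]
tool_rot: [-0.13, 0.931, 0.047, 0.338]
ft_force: [-3.3, -0.9, 5.9]
grip_width: 0.0134
grasp_force: 60.5
```

Emit:
send_rows(steps="-1 0 0 0.004 0 0 0;-1 0 0 0.008 0 0 0;-1 0 0 0.01 0 0 0;-1 0 0 0.01 0 0 0;-1 0 0 0.008 0 0 0")

```text
clock: 5.57
eef_pos: [0.5196, 0.2998, 0.0827]
tool_rot: [-0.13, 0.932, 0.046, 0.336]
ft_force: [0.3, 0.1, -1.6]
grip_width: 0.0134
grasp_force: 59.6
```

```bash
cat > mug.py <<'E'
from go import *
from scipy.optimize import least_squares
def mug(zc,guess,cams=('scene','top')):
    for n in cams:
        c=grab(n);W=cloud(c).reshape(-1,3);f=c['frame'].reshape(-1,3).astype(int)
        P=W[np.isfinite(W[:,0])&(np.hypot(W[:,0]-guess[0],W[:,1]-guess[1])<.08)&(abs(W[:,2]-zc)<.008)&(f.max(1)<75)]
        r=least_squares(lambda q:np.hypot(P[:,0]-q[0],P[:,1]-q[1])-.061,guess,loss='soft_l1',f_scale=.002).x
        A=np.c_[P[:,:2]-P[:,:2].mean(0),np.ones(len(P))];k=np.linalg.lstsq(A,P[:,2],rcond=None)[0]
        print(n,'rim c',r.round(4),'z',np.median(P[:,2]).round(4),'slope',k[:2].round(3),len(P))
E
python3 -c "
from mug import *
delta([.521,.3008,.081],.276,.698)
mug(.14,[.596,.322])"
```

```text
t 5.57 pos [0.5196 0.2998 0.0827] joints [ 0.64  0.26 -0.72 -0.07 -0.23  0.28] F [ 0.3  0.1 -1.6] w 0.013350688396099066
toolz [ 0.614  0.173 -0.77 ] lean 39.7 d [ 0.0014  0.001  -0.0017] rot [ 0.0035 -0.0052 -0.0009]
scene rim c [0.5976 0.3198] z 0.1363 slope [0.003 0.002] 237
top rim c [0.5949 0.3215] z 0.1389 slope [-0.005 -0.011] 382
```

Emit:
send_rows(steps="-1 -0.003 -0.008 0 0 0 -0.015;-1 -0.005 -0.016 0 0 0 -0.03;-1 -0.006 -0.02 0 0 0 -0.03;-1 -0.006 -0.02 0 0 0 -0.03;-1 -0.006 -0.02 0 0 0 -0.03")

```text
clock: 6.08
eef_pos: [0.4925, 0.2145, 0.0814]
tool_rot: [-0.066, 0.939, 0.022, 0.338]
ft_force: [-0.1, 0.1, -2.1]
grip_width: 0.0134
grasp_force: 59.6
```

Emit:
send_rows(steps="-1 -0.006 -0.02 0 0 0 -0.033;-1 -0.006 -0.02 0 0 0 -0.033;-1 -0.006 -0.02 0 0 0 -0.033;-1 -0.006 -0.02 0 0 0 -0.033;-1 -0.006 -0.02 0 0 0 -0.033")

```text
clock: 6.5
eef_pos: [0.4624, 0.1146, 0.0816]
tool_rot: [0.011, 0.941, -0.006, 0.339]
ft_force: [-0.6, -0.3, -1.8]
grip_width: 0.0137
grasp_force: 59.6
```

Emit:
send_rows(steps="-1 -0.006 -0.02 0 0 0 -0.033;-1 -0.006 -0.02 0 0 0 -0.033;-1 -0.006 -0.02 0 0 0 -0.033;-1 -0.006 -0.014 0 0 0 -0.03;-1 -0.003 -0.008 0 0 0 -0.015")

```text
clock: 6.92
eef_pos: [0.435, 0.0326, 0.0817]
tool_rot: [0.079, 0.937, -0.03, 0.337]
ft_force: [-1.3, 0.2, -1.3]
grip_width: 0.0132
grasp_force: 59.5
```

```bash
python3 -c "
from mug import *
delta([.434,.0325,.084],-.18,.698)
mug(.14,[.512,.018])
for n in('scene',): cv2.imwrite('pics/s2.png',load(n)['frame'][...,::-1])"
```

```text
t 6.92 pos [0.435  0.0326 0.0817] joints [ 0.26 -0.01 -1.07 -0.13 -0.27  0.34] F [-1.3  0.2 -1.3] w 0.01318048514479725
toolz [ 0.628 -0.11  -0.77 ] lean 39.6 d [-0.001  -0.0001  0.0023] rot [ 0.0016 -0.0071 -0.0098]
scene rim c [0.5126 0.0197] z 0.1368 slope [-0.    0.01] 112
top rim c [0.5119 0.0194] z 0.1361 slope [-0.007 -0.002] 342
```

View pics/s2.png

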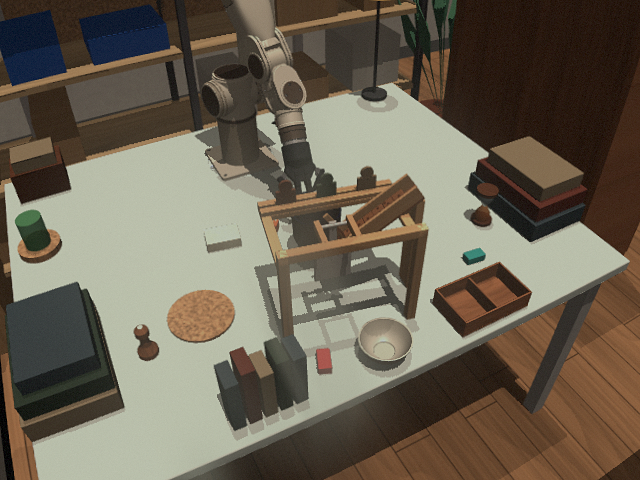

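The mug is level in front of the bay and the hand leans back clear of the beam. The standees at (285,190), (326,183) and (367,177) are undisturbed. I'm now entering the bay.

Emit:
send_rows(steps="-1 0.012 -0.0023 0.001 0 0 -0.003;-1 0.022 -0.0041 0.001 0 0 -0.003;-1 0.022 -0.0041 0.001 0 0 -0.003;-1 0.022 -0.0041 0 0 0 0;-1 0.02 -0.0038 0 0 0 0")

```text
clock: 7.43
eef_pos: [0.5389, 0.0166, 0.087]
tool_rot: [0.082, 0.936, -0.03, 0.34]
ft_force: [0.8, -0.1, -1.3]
grip_width: 0.0133
grasp_force: 59.6
```

```bash
python3 -c "
from mug import *
delta([.6013,.0022,.084],-.18,.698)
mug(.14,[.61,.0])
"
```

```text
t 7.43 pos [0.5389 0.0166 0.087 ] joints [ 0.14  0.15 -0.87 -0.12 -0.2   0.25] F [ 0.8 -0.1 -1.3] w 0.013348889105277985
toolz [ 0.632 -0.112 -0.767] lean 39.9 d [ 0.0624 -0.0144 -0.003 ] rot [ 0.0001 -0.0009 -0.0051]
scene rim c [0.6195 0.0039] z 0.1417 slope [ 0.051 -0.012] 126
top rim c [0.6198 0.0034] z 0.1438 slope [-0.006  0.002] 198
```

Emit:
send_rows(steps="-1 0.012 -0.003 -0.001 0 0 0;-1 0.01 -0.0027 -0.001 0 0 0;-1 0.008 -0.0022 -0.0005 0 0 0;-1 0.008 -0.0022 0 0 0 0;-1 0.008 -0.002 0 0 0 0")

```text
clock: 7.95
eef_pos: [0.5812, 0.0042, 0.0828]
tool_rot: [0.082, 0.937, -0.03, 0.338]
ft_force: [-3.8, 1.8, -1.8]
grip_width: 0.0133
grasp_force: 60.0
```

Emit:
send_rows(steps="-1 0.008 -0.0018 0 0 0 0;-1 0.004 -0.001 0 0 0 0;-1 0.002 -0.0005 0 0 0 0;-1 0 0 0 0 0 0;-1 0 0 0 0 0 0")

```text
clock: 8.37
eef_pos: [0.5931, -0.0003, 0.0816]
tool_rot: [0.083, 0.937, -0.032, 0.337]
ft_force: [-5.1, -1.2, -3.9]
grip_width: 0.0134
grasp_force: 60.4
```

Emit:
send_rows(steps="-1 0 0 0 0 0 0;-1 0 0 0 0 0 0;-1 0 0 0 0 0 0;-1 0 0 0 0 0 0;-1 0 0 0 0 0 0")

```text
clock: 8.78
eef_pos: [0.595, 0.0006, 0.0833]
tool_rot: [0.082, 0.937, -0.031, 0.339]
ft_force: [-3.3, -0.1, -5.9]
grip_width: 0.0134
grasp_force: 60.1
```

```bash
python3 -c "
from mug import *
delta([.6013,.0022,.084],-.18,.698)
mug(.14,[.675,-.01])
t=load('top')['frame'][120:300,220:420,::-1];s=load('scene')['frame'][150:330,250:450,::-1]
cv2.imwrite('pics/c3.png',cv2.resize(np.hstack([t,s]),None,fx=2,fy=2,interpolation=cv2.INTER_CUBIC))
"
```

```text
t 8.78 pos [0.595  0.0006 0.0833] joints [ 0.09  0.25 -0.74 -0.1  -0.17  0.2 ] F [-3.3 -0.1 -5.9] w 0.013367076887724212
toolz [ 0.629 -0.113 -0.769] lean 39.7 d [0.0063 0.0016 0.0007] rot [ 0.0006 -0.0045 -0.004 ]
scene rim c [ 0.6776 -0.0151] z 0.1378 slope [0.013 0.006] 138
top rim c [ 0.6728 -0.0088] z 0.1362 slope [-0.007  0.009] 170
```

View pics/c3.png

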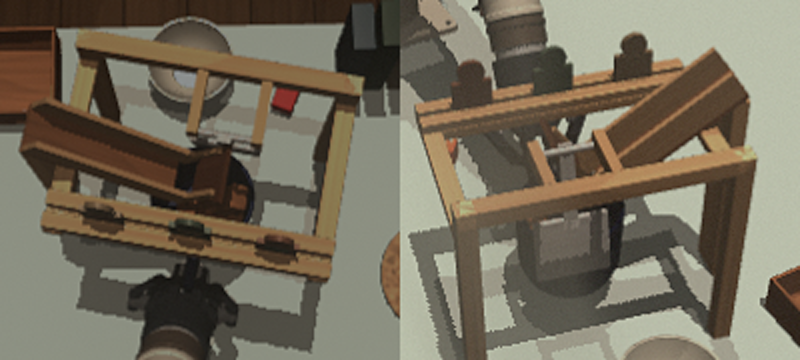

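The chute is empty. In the crop a brown piece stands at the lip (215,170) and others lie in the mug at about (240,190). I'll check the heights of the pieces.

```bash
python3 -c "
from h import *
c=load('top');W=cloud(c)
np.set_printoptions(linewidth=250)
print((W[188:234:3,300:356:3,2]*1000).round(0))
cv2.imwrite('pics/z4.png',cv2.resize(c['frame'][180:240,290:360,::-1],None,fx=8,fy=8,interpolation=cv2.INTER_CUBIC))
"
```

```text
[[ -2.   0.  -2.  -7.  -1. 257. 252.   0. 257. 258. 263. 264. 258. 259. 259.  -2. 270. 270.   1.]
 [228. 224.  -6.  -5.  -2. 152. 175. 174. 176. 174. 260. 261. 244. 255. 256. 276. 272.   3.   1.]
 [215. 217. 220. 215. 210. 135. 135. 136. 135. 234. 238. 248. 174. 173. 180. 175. 257.  -4.   4.]
 [192. 195. 196. 201. 208. 203. 209. 214. 227. 233. 240. 248.  -2.   1. 112. 136. 159.  -4.  -6.]
 [185. 180. 176. 175. 178. 186. 191. 211. 220. 230. 240. 244. 134.  -4.  -2.   2.   2.  -0.   0.]
 [182. 180. 176.  97.  86.  76. 205. 214. 223. 234. 244. 244. 118. 134.  -1.  -2.  -2.  -1.  -1.]
 [181. 178. 175.  69.  65.  53. 204. 212. 223. 234. 244. 242.  93. 117. 135.   1.   1.   0.  -4.]
 [180. 177. 174.  57.  49.  42. 208. 218. 225. 233. 246.  55.  73.  95. 122.  -2.  -0.  -1.   1.]
 [220. 176. 168.  41.  42.  42. 205. 221. 229. 235. 248.  46. 136.  80. 111. 136.   1.  -5.   0.]
 [218. 216. 213. 209.  42.  44. 210. 228. 239. 238. 244. 131. 141. 137. 135. 136.  -2.   2.   2.]
 [188. 190. 198. 201. 202. 207. 220. 226. 229. 240. 245. 133. 141. 137. 134. 136.   3.  -2.  -2.]
 [ 59.  39.  44. 172.  67.  64.  65.  85.  93. 243. 247. 133. 142. 137. 136. 138.  -4.  -3.  -0.]
 [ 51.  40.  43.  66.  62.  62.  66.  88. 100. 109.  nan 129. 136. 136. 132. 139.   1.  -1.   2.]
 [248. 247. 251. 248. 252. 248.  63.  87.  94.  91.  99. 104.  76.  72.  63. 136.   1.   2.  -1.]
 [ nan 249. 250. 306. 307. 311. 248. 249. 250. 252. 248.  87.  76.  75. 138.  -4.  -3.  -1.  -3.]
 [239. 244. 283. 296. 297. 304. 305. 299. 247. 251. 250. 248. 252. 248. 251. 249. 251.   3.  -3.]]
```

View pics/z4.png

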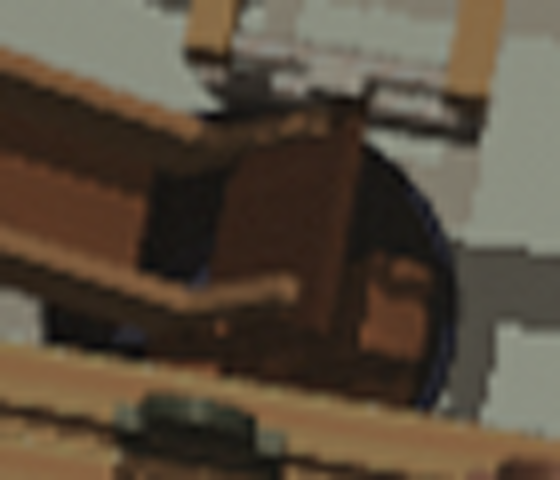

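The leaning board is the raised gate. One domino stands upright with its top at 0.14 m (about 35 × 28 mm, so end-on). One lies flat at 0.064 m and one is slanted at 0.07–0.11 m, so all three are in the mug. A small jog will settle them before I back out.

Emit:
send_rows(steps="-1 0 0 -0.006 0 0 0;-1 0 0 -0.006 0 0 0;-1 0 0 0.006 0 0 0;-1 0 0 0.006 0 0 0;-1 0 0 0 0 0 0")

```text
clock: 9.3
eef_pos: [0.5958, 0.0007, 0.0846]
tool_rot: [0.082, 0.937, -0.03, 0.339]
ft_force: [-3.0, 0.3, -5.6]
grip_width: 0.0134
grasp_force: 60.1
```

```bash
python3 -c "
from h import *
c=grab('top');W=cloud(c)
np.set_printoptions(linewidth=250)
print((W[206:234:3,300:356:3,2]*1000).round(0));print(get_obs()['eef_pos'])
"
```

```text
[[ nan 176. 173.  70.  60.  53. 205. 215. 226. 234. 243. 244.  93. 120. 140.  -4.  -2.  -0.  -5.]
 [183. 176. 175.  58.  48.  44. 203. 218. 227. 234. 246. 245.  70. 100. 129.  -4.  -3.   0.  -5.]
 [220. 178. 171.  43.  44.  43. 211. 219. 229. 239. 248.  42. 140.  81. 112. 140.   0.  -1.   2.]
 [212. 219. 214. 209.  46.  45. 209. 224. 237. 242. 248. 133. 144. 140. 135. 138.  -4.  -1.  -0.]
 [186. 192. 198.  nan 200. 210. 222. 226. 231. 242. 246. 134. 143. 139. 132. 140.  -2.  -2.   2.]
 [ 54.  44.  36. 172.  63.  64.  64.  85.  94. 245. 247. 131. 144. 138. 139. 139.  -1.   2.  -0.]
 [ 50.  45.  42.  69.  66.  65.  67.  90.  94. 109. 121. 133. 137. 135. 134. 139.  -3.   2.   3.]
 [250. 250. 250. 252. 248. 251.  63.  89.  98.  94.  93.  99.  82.  72.  68. 136.  -5.   1.   0.]
 [248. 249. 250. 308. 307. 310. 250. 252. 249. 252. 249.  83.  80.  77. 141.   6.  -1.   3.   1.]
 [239. 246. 286. 295. 299. 302. 308. 300. 251. 250. 249. 249. 249. 248. 251. 250. 249.  -5.  -1.]]
[0.5958153  0.00071751 0.08448458]
```

Emit:
send_rows(steps="-1 -0.006 0.0011 0 0 0 0;-1 -0.01 0.0019 0 0 0 0;-1 -0.012 0.0023 0 0 0 0;-1 -0.014 0.0026 0 0 0 0;-1 -0.016 0.003 0 0 0 0")

```text
clock: 9.77
eef_pos: [0.5389, 0.0117, 0.086]
tool_rot: [0.083, 0.936, -0.03, 0.342]
ft_force: [-0.0, -0.4, -2.6]
grip_width: 0.0135
grasp_force: 60.1
```

Emit:
send_rows(steps="-1 -0.018 0.0034 0 0 0 0;-1 -0.02 0.0038 0 0 0 0;-1 -0.02 0.0038 0 0 0 0;-1 -0.02 0.0038 0 0 0 0;-1 -0.018 0.0034 0 0 0 0")

```text
clock: 10.18
eef_pos: [0.4417, 0.0301, 0.0854]
tool_rot: [0.083, 0.936, -0.03, 0.341]
ft_force: [-0.2, 0.1, -2.7]
grip_width: 0.0133
grasp_force: 60.1
```

```bash
python3 -c "
from mug import *
delta([.434,.0325,.084],-.18,.698)
mug(.138,[.515,.018])
cv2.imwrite('pics/t5.png',cv2.resize(load('top')['frame'][200:350,250:400,::-1],None,fx=4,fy=4,interpolation=cv2.INTER_CUBIC))"
```

```text
t 10.18 pos [0.4417 0.0301 0.0854] joints [ 0.25 -0.01 -1.06 -0.13 -0.27  0.34] F [-0.2  0.1 -2.7] w 0.013275302323292139
toolz [ 0.634 -0.112 -0.765] lean 40.1 d [-0.0077  0.0024 -0.0014] rot [-0.0004  0.0016 -0.0036]
scene rim c [0.52  0.016] z 0.1386 slope [-0.036  0.028] 122
top rim c [0.5146 0.0173] z 0.1364 slope [-0.022  0.002] 409
```

View pics/t5.png

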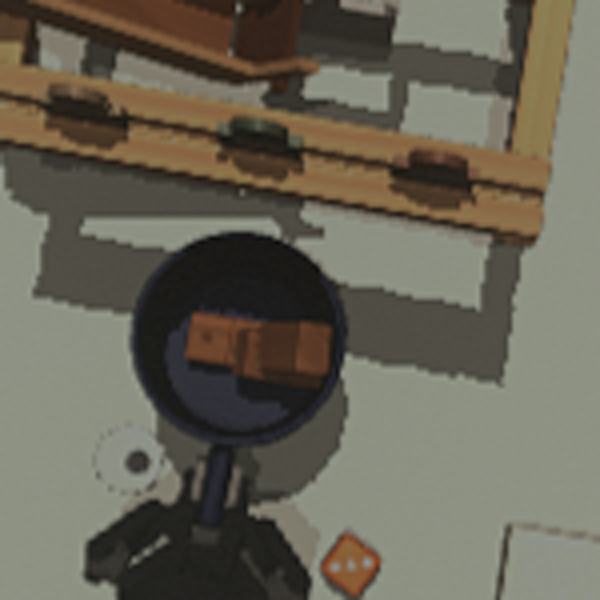

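All three dominoes are in the mug, at about (210,335), (255,350) and (300,345) in the crop. The standees, coin and die are unmoved. Next I'm carrying it to the coaster.

Emit:
send_rows(steps="-1 0 -0.008 0 0 0 -0.015;-1 0 -0.016 0 0 0 -0.015;-1 0 -0.02 0 0 0 -0.015;-1 0 -0.02 0 0 0 -0.015;-1 0 -0.02 0 0 0 -0.015")

```text
clock: 10.7
eef_pos: [0.4438, -0.0559, 0.0856]
tool_rot: [0.118, 0.932, -0.044, 0.34]
ft_force: [0.8, -0.8, -3.4]
grip_width: 0.0132
grasp_force: 60.1
```

Emit:
send_rows(steps="-1 0.004 -0.02 0 0 0 -0.015;-1 0.004 -0.02 0 0 0 -0.015;-1 0.004 -0.02 0 0 0 -0.015;-1 0.004 -0.02 0 0 0 -0.015;-1 0.004 -0.02 0 0 0 -0.015")

```text
clock: 11.12
eef_pos: [0.4634, -0.1574, 0.0854]
tool_rot: [0.154, 0.927, -0.057, 0.338]
ft_force: [-0.2, 0.4, -2.8]
grip_width: 0.0133
grasp_force: 60.1
```

Emit:
send_rows(steps="-1 0.008 -0.02 0 0 0 -0.015;-1 0.008 -0.02 0 0 0 -0.015;-1 0.008 -0.02 0 0 0 -0.015;-1 0.008 -0.02 0 0 0 -0.015;-1 0.008 -0.02 0 0 0 -0.015")

```text
clock: 11.53
eef_pos: [0.503, -0.2579, 0.0851]
tool_rot: [0.188, 0.921, -0.07, 0.335]
ft_force: [0.6, -0.7, -2.9]
grip_width: 0.0134
grasp_force: 60.1
```

Emit:
send_rows(steps="-1 0.007 -0.016 0 0 0 -0.015;-1 0.006 -0.012 0 0 0 -0.015;-1 0.004 -0.008 0 0 0 -0.015;-1 0.002 -0.003 0 0 0 0;-1 0 0 0 0 0 0")

```text
clock: 11.95
eef_pos: [0.5212, -0.2947, 0.0843]
tool_rot: [0.208, 0.917, -0.076, 0.333]
ft_force: [0.8, 0.2, -2.3]
grip_width: 0.0132
grasp_force: 60.1
```

```bash
python3 -c "
from mug import *
delta([.521,-.2926,.0854],-.45,.698)
mug(.138,[.59,-.325])
c=load('top');s=load('scene');K=c['camera_matrix']
p=cv2.undistortPoints(np.array([[[440.5,257.5]]]),K,np.array([float(c['k1']),0,0,0]))[0,0];T=np.linalg.inv(c['extrinsics']);d=T[:3,:3]@[*p,1];print('coaster ray',T[:3,3]+d*(.008-T[2,3])/d[2])
"
```

```text
t 11.95 pos [ 0.5212 -0.2947  0.0843] joints [-0.55  0.25 -0.75 -0.12  0.06 -0.08] F [ 0.8  0.2 -2.3] w 0.013173450507661201
toolz [ 0.578 -0.279 -0.767] lean 39.9 d [-0.0002  0.0021  0.0011] rot [ 0.0009 -0.0022 -0.0028]
scene rim c [ 0.5949 -0.328 ] z 0.1365 slope [-0.008  0.011] 557
top rim c [ 0.5915 -0.3257] z 0.136 slope [-0.013  0.008] 464
coaster ray [ 0.59087173 -0.32635842  0.008     ]
```

Emit:
send_rows(steps="-1 0 0.0005 -0.006 0 0 0;-1 0 0.0005 -0.008 0 0 0;-1 0 0 -0.007 0 0 0;-1 0 0 -0.004 0 0 0;-1 0 0 -0.002 0 0 0")

```text
clock: 12.47
eef_pos: [0.5196, -0.2915, 0.0552]
tool_rot: [0.208, 0.917, -0.075, 0.331]
ft_force: [0.5, 0.9, -2.6]
grip_width: 0.0134
grasp_force: 60.1
```

Emit:
send_rows(steps="-1 0 0 -0.0015 0 0 0;-1 0 0 -0.0015 0 0 0;-1 0 0 -0.001 0 0 0;-1 0 0 -0.001 0 0 0;-1 0 0 0 0 0 0")

```text
clock: 12.88
eef_pos: [0.5217, -0.293, 0.0532]
tool_rot: [0.208, 0.916, -0.076, 0.334]
ft_force: [-1.4, 0.5, 2.6]
grip_width: 0.0129
grasp_force: 60.8
```

```bash
python3 -c "
from mug import *
delta([.521,-.2926,.0521],-.45,.698)
mug(.107,[.59,-.325])"
```

```text
t 12.88 pos [ 0.5217 -0.293   0.0532] joints [-0.54  0.32 -0.78 -0.23  0.06 -0.08] F [-1.4  0.5  2.6] w 0.012949968325028939
toolz [ 0.58  -0.278 -0.766] lean 40.0 d [-0.0007  0.0004 -0.0011] rot [ 0.0014 -0.0003 -0.004 ]
scene rim c [ 0.5952 -0.3257] z 0.1065 slope [0.001 0.005] 576
top rim c [ 0.5923 -0.3244] z 0.1067 slope [-0.005  0.01 ] 445
```

Emit:
send_rows(steps="1 0 0 0 0 0 0;1 0 0 0 0 0 0;1 0 0 0 0 0 0;1 0 0 0 0 0 0;1 0 0 0 0 0 0")

```text
clock: 13.4
eef_pos: [0.5202, -0.2923, 0.0514]
tool_rot: [0.208, 0.917, -0.076, 0.332]
ft_force: [-0.1, 0.3, 0.4]
grip_width: 0.073
grasp_force: 0.0
```

Emit:
send_rows(steps="1 0 0 0 0 0 0;1 0 0 0 0 0 0;1 0 0 0 0 0 0;1 0 0 0 0 0 0;1 0 0 0 0 0 0")

```text
clock: 13.82
eef_pos: [0.5204, -0.2923, 0.0516]
tool_rot: [0.208, 0.917, -0.076, 0.332]
ft_force: [0.3, 0.2, -0.2]
grip_width: 0.0855
grasp_force: 0.0
```

Backing out along the tool axis.

Emit:
send_rows(steps="1 -0.006 0.003 0.008 0 0 0;1 -0.012 0.006 0.016 0 0 0;1 -0.012 0.006 0.016 0 0 0;1 -0.012 0.006 0.016 0 0 0;1 -0.012 0.006 0.016 0 0 0")

```text
clock: 14.23
eef_pos: [0.4656, -0.2648, 0.124]
tool_rot: [0.208, 0.917, -0.076, 0.331]
ft_force: [0.8, -1.7, 0.5]
grip_width: 0.0856
grasp_force: 0.0
```

Emit:
send_rows(steps="1 -0.012 0.006 0.016 0 0 0;1 -0.012 0.006 0.016 0 0 0;1 -0.006 0.003 0.01 0 0 0;1 0 0 0 0 0 0;1 0 0 0 0 0 0")

```text
clock: 14.65
eef_pos: [0.4368, -0.2506, 0.1667]
tool_rot: [0.208, 0.917, -0.076, 0.333]
ft_force: [-0.6, -0.4, -0.2]
grip_width: 0.0851
grasp_force: 0.0
```

```bash
python3 -c "
from mug import *
mug(.107,[.59,-.325])
cv2.imwrite('pics/t6.png',cv2.resize(load('top')['frame'][180:380,230:530,::-1],None,fx=2,fy=2,interpolation=cv2.INTER_CUBIC))"
```

```text
scene rim c [ 0.5942 -0.3255] z 0.1061 slope [0.004 0.003] 540
top rim c [ 0.5915 -0.3243] z 0.1063 slope [-0.002  0.011] 442
```

View pics/t6.png

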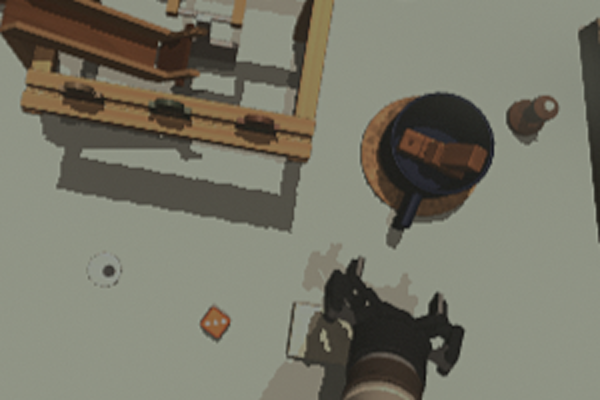

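The mug stands level and released on the coaster, about 2 mm off centre by measurement, with three dominoes inside; the apparent shift in the picture is rim parallax. The hand is clear and nothing else has moved.

```bash
python3 -c "
from workcell import *
print(job_done())"
```

```text
the job is handed in; nothing more can be done
None
```

I handed the job in: the navy mug stands upright and released on the cork coaster, about 2 mm off centre, with all three dominoes inside and nothing else visibly moved; `job_done()` returned no verdict.

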